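# Put the bench tools back on their own mats

### The job

The spirit lamp, the bench timer and the forceps are each on a wrong mat. Put each back in the middle of its own: the lamp on the round mat, the timer on the square mat with its sides parallel to the mat's, and the forceps on the oblong mat lying along it; the empty cross-shaped rest is free for setting one aside meanwhile. Set things down rather than dropping them, keep the lamp upright, and leave the petri dish and the tape roll where they are.

Things in the scene. Friction and masses are not known exactly. Their poses are not given: they have to be found in the camera images.
- lamp: glass spirit lamp, 93 mm tall: round clear body 69 mm across up to 58 mm height, above it an upright cream cap, 32 mm across, from 58 to 93 mm height. The cap is firmly fixed to the glass, so grip the lamp by it from above, from any side (the body is almost too wide). About 0.21 kg. Origin at the centre of its underside, z up. At the start it stands on the square mat.
- timer: off-white bench timer lying flat, 62 (x) x 64 (y) x 18 mm, a small display and three buttons on top, about 70 g; its sides are solid to 16 mm height: grip it across two opposite sides. Origin at the centre of its underside, z up, x and y square to its sides. At the start it lies on the oblong mat.
- forceps: slim metal forceps lying flat, 139 mm long (along its y), 14 mm wide (x), 10 mm high (z), about 20 g; grip it across its width near the middle, close to the surface it lies on. Origin at the middle of its underside. At the start it lies across the round mat, its ends overhanging a little.
- round_mat: round grey mat, 120 mm across, the lamp's place; fixed to the bench, 5 mm thick, flat top at z = 5 mm; origin at the centre of its underside, on the bench.
- square_mat: square grey mat, 110 x 110 mm, the timer's place; fixed to the bench, 5 mm thick, flat top at z = 5 mm; origin at the centre of its underside, on the bench, x and y along its sides.
- oblong_mat: oblong grey mat, 70 mm (x) x 170 mm (y, its long way), the forceps' place; fixed to the bench, 5 mm thick, flat top at z = 5 mm; origin at the centre of its underside, on the bench.
- cross_rest: grey rest in the outline of a plus sign: two crossing bars, each 140 x 50 mm, one along its x and one along its y; free at the start, holds any one of the three things; fixed to the bench, 5 mm thick, flat top at z = 5 mm; origin at the centre of its underside, on the bench.
- petri_dish: bystander: round petri dish, 90 mm across, 14 mm high, lying loose on the bench; origin at the centre of its underside.
- tape_roll: bystander: roll of tape lying flat, 104 mm across, 25 mm high, loose on the bench; origin at the centre of its underside.
Mind the look-alikes: they are no part of the job. What is shaped like the timer but green or red is not meant.

How it is judged:
At the end, for the whole second after the job is handed in: Lamp on the round, timer on the square, forceps on the oblong mat: each flat on it (height within 4 mm, tilt under 0.1 rad), at rest, its origin within 12 mm of the mat's centre; timer's sides within 0.18 rad of parallel to the mat's, forceps within 0.18 rad of the mat's long way (either way round) (horizontal distance between lamp and round_mat below 0.012 m and z of lamp in the frame of round_mat below 0.009 m and angle between each of lamp, timer, forceps's own z axis and vertical below 0.1 rad and linear speed of each of lamp, timer, forceps below 0.02 m/s and angular speed of each of lamp, timer, forceps below 0.2 rad/s and horizontal distance between timer and square_mat below 0.012 m and z of timer in the frame of square_mat below 0.009 m and horizontal distance between forceps and oblong_mat below 0.012 m and z of forceps in the frame of oblong_mat below 0.009 m and (angle between the x axis of timer and the x axis of square_mat, either way round below 0.18 rad or angle between the x axis of timer and the y axis of square_mat, either way round below 0.18 rad) and angle between the y axis of forceps and the y axis of oblong_mat, either way round below 0.18 rad); the robot touches nothing.
It fails at once if the spirit lamp is tipped more than 30 degrees (angle between lamp's own z axis and vertical above 0.52 rad).
It fails at once if the petri dish or the tape roll is moved more than 20 mm (distance of any of petri_dish, tape_roll from where it was at the start of the episode above 0.02 m).
It fails at once if the lamp is dropped or thrown: out of the fingers with its origin more than 40 mm above the bench (height (world z) of lamp above 0.04 m and contact force between the fingers and lamp below 0.001 N).
It fails at once if the timer is dropped or thrown: out of the fingers with its origin more than 40 mm above the bench (height (world z) of timer above 0.04 m and contact force between the fingers and timer below 0.001 N).
It fails at once if the forceps is dropped or thrown: out of the fingers with its origin more than 40 mm above the bench (height (world z) of forceps above 0.04 m and contact force between the fingers and forceps below 0.001 N).
It also fails if it takes over 104 s, if anything falls off the work surface, if the arm or the gripper's body presses on something with over 40 N, if the wrist force passes 120 N, or if a joint passes its speed limit or range.

### The arm

A 7-joint arm with a two-finger parallel gripper is mounted at the origin on a cart in front of the work surface, level with it; the furniture and walls round the work are solid. World frame = base frame: x ahead of the robot, y to its left, z up, the work surface at z = 0. Lengths are in m, angles in rad, forces in N, time in s.
With the tool pointing down it reaches from about 0.425 to 0.95 m from the base axis. Payload 4.7 kg.
Tool frame: the origin (TCP) lies between the finger pads; the fingertips stand 25 mm ahead of it and the grasp point (between the pads) lies 6 mm ahead of it; z points along the fingers, y is the line along which they close (so a half turn about z gives the same grasp; the last joint's range is limited). The gripper opens to 85 mm and grips with 20 to 120 N. Pads are 22 mm wide; open, the fingers measure 114 mm over their backs; the gripper's body (76 mm by 85 mm) begins 54 mm behind the grasp point. The pads swing forward as they close: fully open they stand 13 mm farther back than shut.
Start: joints at [1.073, 0.469, -0.049, 1.532, 0.024, 1.141, -0.082], TCP at [0.305, -0.602, 0.256] pointing down, gripper open.
Joint ranges: [-2.59, 2.59], [-0.33, 1.99], [-1.39, 1.29], [0.1, 2.45], [-1.04, 4.18], [0.21, 1.99], [-2.66, 2.66]. Speed limits (rad/s): [2.57, 2.57, 3.14, 3.14, 3.14, 3.14, 3.14].

### API

Orientations are given as a 3x3 rotation matrix whose columns are the frame's x, y, z axes.
In Python, from rig import * gives the robot as it stands. Calls block until the motion is done:
- movep(position, orientation): joint-space move of the TCP to a pose.
- move_l(position, attitude=None, feed=0.15, until_force=None): straight line of the TCP; attitude=None keeps the orientation; feed is the mean speed in m/s. With until_force (N) it stops when the force on the tool has changed by that much, and returns True; else False.
- move_joints(angles): joint-space move.
- command_gripper(opening, newtons=None): finger opening in m; newtons is the grip in N (None keeps the last); returns when the fingers have stopped.
- sleep(seconds).
- inverse_kinematics(position, orientation): joint angles nearest the present ones, or None.
- sense(): the state.
- camera(name): name is "side" or "top" or "wrist"; returns (picture, depth): 384x512x3 uint8, red, green, blue; 384x512 float32, m along the optical axis (not along the pixel's ray), 0 where there is no reading.
- camera_params(name): a dict with "K" (3x3 intrinsics, pixels), "position" and "rotation" of the camera in the world; the wrist camera has in their place "tool_from_camera" (4x4, takes a point from camera to tool coordinates, whose origin is the TCP and whose axes are the flange's). Camera axes: x right, y down, z forward; pixel columns grow to the right and rows downward; lengths in m; the calibration is good to about 2 mm. A picture is of the moment at which its call begins: read the wrist's pose just before it. camera_params takes no time and is no camera call.
A pose or a line that the arm cannot do raises Unreachable and nothing moves.
- finish_job(): hands the job in; it is judged then, once.
The state is a dict: "time_s": time; "joint_pos": joint angles; "qd": joint speeds; "joint_efforts": joint torques, N m; "position": TCP position; "tcp_rot": TCP orientation; "wrist_force": force on the tool from outside, world axes, zero at the start; "ft_torque": the same for the moment, N m; "finger_gap": finger opening in m; "gripper_force": force on a finger pad.
Only numpy, scipy, OpenCV 4.12 (cv2) and the standard library are available. Lean on these libraries where they do the work, as an engineer would, in place of code of your own. Each camera call takes 0.05 s, during which the arm holds its last target. There are 200 camera calls.

## Working session

There is one attempt and no reset: what is moved stays moved. The work goes in short steps, each a Python script; the robot and the scene stay as the last script left them, time stands still between calls to the robot, and variables do not carry over. Pictures are saved under pics/ and viewed, at most 14 in all, crops included, and the job is handed in when it is done.

```bash
mkdir -p pics; ls; python3 - <<'E'
from rig import *
import cv2,numpy as np
np.set_printoptions(precision=4,suppress=True)
for n in("top","side"):
    p,d=camera(n); cv2.imwrite(f"pics/{n}0.png",p[:,:,::-1]); np.savez(f"{n}0.npz",p=p,d=d); print(n,camera_params(n))
print(camera_params("wrist"),sense()["time_s"],sense()["tcp_rot"])
E
```

```text
pics
top {'K': array([[360.812 ,   0.    , 252.4297],
       [  0.    , 360.812 , 194.5318],
       [  0.    ,   0.    ,   1.    ]]), 'position': array([0.4807, 0.2529, 0.9488]), 'rotation': array([[-0.0014, -0.9993,  0.0373],
       [-0.9997,  0.0022,  0.0226],
       [-0.0226, -0.0373, -0.999 ]])}
side {'K': array([[390.8954,   0.    , 261.7663],
       [  0.    , 390.8954, 193.3339],
       [  0.    ,   0.    ,   1.    ]]), 'position': array([ 0.571 , -0.6155,  0.7252]), 'rotation': array([[ 0.999 ,  0.0144, -0.0428],
       [ 0.0424, -0.6223,  0.7816],
       [-0.0154, -0.7826, -0.6223]])}
{'K': array([[269.6469,   0.    , 260.3217],
       [  0.    , 269.6469, 193.3813],
       [  0.    ,   0.    ,   1.    ]]), 'tool_from_camera': array([[ 0.0001, -0.9635, -0.2679,  0.0677],
       [ 1.    ,  0.0001,  0.0001,  0.0007],
       [-0.    , -0.2679,  0.9635, -0.1174],
       [ 0.    ,  0.    ,  0.    ,  1.    ]])} 0.1 [[ 0.8921  0.4519 -0.0008]
 [ 0.4519 -0.8921  0.0016]
 [-0.     -0.0018 -1.    ]]
```

View pics/top0.png

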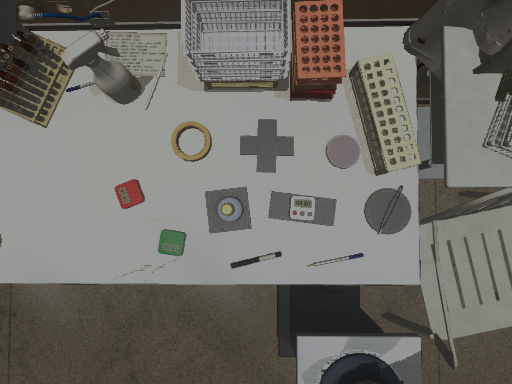

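View pics/side0.png

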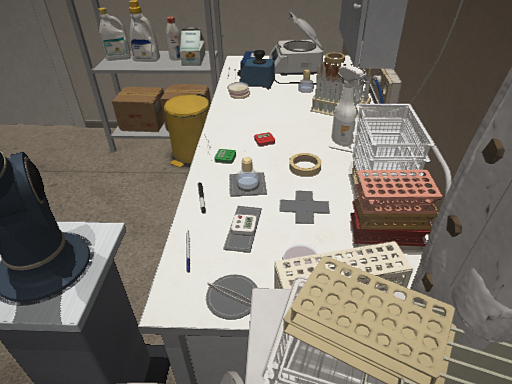

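The top view shows the lamp at (230,209) on the square mat, the white timer at (303,208) on the oblong mat and the forceps at (390,210) on the round mat. The cross rest is free at (267,146), the petri dish is at (343,152) and the tape roll at (191,141). Timer-shaped things are red (129,194), green (172,243) and white (303,208). Only the white one fits, because it is off-white and lies on the oblong mat.

```bash
cat > h.py <<'E'
from rig import *
import cv2,numpy as np
np.set_printoptions(precision=4,suppress=True)
def ray(K,R,t,uv,z):
    uv=np.atleast_2d(uv).astype(float)
    d=np.c_[(uv-K[:2,2])/[K[0,0],K[1,1]],np.ones(len(uv))]@R.T
    return (t+d*((z-t[2])/d[:,2])[:,None])[:,:2]
def cam_pose(n,s=None):
    c=camera_params(n)
    if n!="wrist": return c["K"],c["rotation"],c["position"]
    T=c["tool_from_camera"]; R=np.array(s["tcp_rot"])
    return c["K"],R@T[:3,:3],np.array(s["position"])+R@T[:3,3]
def shot(n,name):
    s=sense(); p,d=camera(n); cv2.imwrite(f"pics/{name}.png",p[:,:,::-1]); return p,d,cam_pose(n,s)
def down(yaw): # tool y (closing line) at world angle yaw
    y=np.array([np.cos(yaw),np.sin(yaw),0]); z=np.array([0,0,-1.]); return np.c_[np.cross(y,z),y,z]
def rect(pts): # centre, long side, short, angle of the long side
    (c,(w,h),a)=cv2.minAreaRect((np.asarray(pts)*1000).astype(np.float32)); a=np.deg2rad(a)
    if h>w: w,h,a=h,w,a+np.pi/2
    return np.array(c)/1000,w/1000,h/1000,(a+np.pi/2)%np.pi-np.pi/2
E
python3 - <<'E'
from h import *
p=np.load("top0.npz")["p"]; C=cam_pose("top")
hsv=cv2.cvtColor(p,cv2.COLOR_RGB2HSV); g=((hsv[...,2]>40)&(hsv[...,2]<140)&(hsv[...,1]<70)).astype(np.uint8)
g[:100]=0;g[255:]=0;g[:,412:]=0
g=cv2.morphologyEx(g,cv2.MORPH_OPEN,np.ones((3,3)))
for c in cv2.findContours(g,0,2)[0]:
    if cv2.contourArea(c)<500: continue
    q=ray(*C,c[:,0],.005); r=rect(q); (x,y),R=cv2.minEnclosingCircle((q*1000).astype(np.float32))
    print(c[:,0].mean(0),"rect",*r,"circ",x,y,R)
cv2.imwrite("pics/crop1.png",cv2.resize(p[110:270,110:420,::-1],None,fx=2.5,fy=2.5,interpolation=3))
E
```

```text
[322.36 212.88] rect [0.4743 0.1007] 0.08207567596435547 0.07171649932861328 1.4437184022176401 circ 474.02203369140625 100.98463439941406 53.442440032958984
[280.5517 206.    ] rect [0.4871 0.2   ] 0.07159568786621094 0.06131573104858398 -0.12501943421268003 circ 487.2586975097656 199.75607299804688 45.88821792602539
[229.1579 209.5526] rect [0.4768 0.3391] 0.11164967346191407 0.11139280700683593 -1.4490475373617002 circ 477.0830993652344 338.5051574707031 77.43505859375
[389.2794 211.1471] rect [ 0.4735 -0.0754] 0.12056108856201173 0.12010813140869141 -1.3058888469112997 circ 479.07757568359375 -81.14673614501953 69.23863220214844
[344.193  151.4211] rect [0.6282 0.0372] 0.08850809478759766 0.08676045227050781 1.5648227233117944 circ 628.4291381835938 38.34172058105469 46.20978546142578
[263.2222 147.3333] rect [0.6456 0.2367] 0.13389346313476563 0.132602294921875 -0.8155288350754684 circ 645.3765869140625 237.1328887939453 74.08794403076172
[372.3077 140.044 ] rect [ 0.668  -0.0362] 0.20569523620605468 0.037824752807617185 0.2416743954288818 circ 667.6092529296875 -34.541229248046875 103.88397979736328
```

View pics/crop1.png

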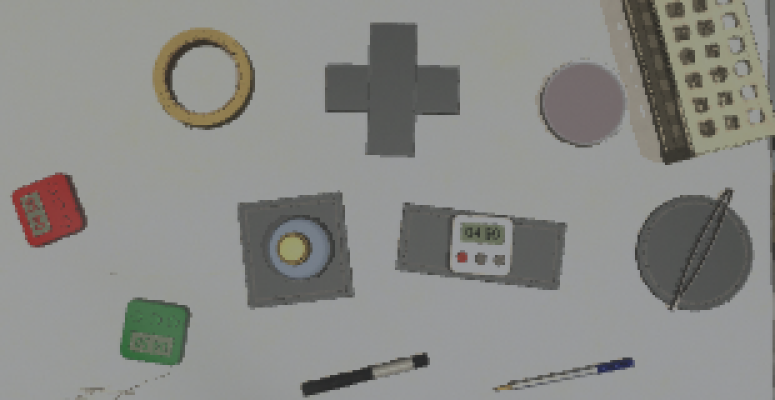

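The enlarged crop confirms it: the white timer with display and three buttons is at crop (481,246), and the lamp's cream cap is at (293,249). Next I localise the mats and objects from the top view.

```bash
python3 - <<'E'
from h import *
p=np.load("top0.npz")["p"]; C=cam_pose("top")
hsv=cv2.cvtColor(p,cv2.COLOR_RGB2HSV); H,S,V=[hsv[...,i].astype(int) for i in range(3)]
g=((V>40)&(V<140)&(S<70)).astype(np.uint8); o=cv2.morphologyEx(g,cv2.MORPH_OPEN,np.ones((3,3)))
def box(m,x0,x1,y0,y1): k=np.zeros_like(m);k[y0:y1,x0:x1]=m[y0:y1,x0:x1];return k
pts=lambda m:np.argwhere(m)[:,::-1]
print("oblong",*rect(ray(*C,pts(box(o,265,340,188,228)),.005)))
print("square",*rect(ray(*C,pts(box(o,200,255,182,238)),.005)))
r=cv2.morphologyEx(box(o,360,412,180,240),cv2.MORPH_OPEN,cv2.getStructuringElement(2,(15,15)))
q=ray(*C,pts(r),.005);print("round",cv2.minEnclosingCircle((q*1000).astype(np.float32)),rect(q)[0])
print("cross",rect(ray(*C,pts(box(o,235,298,115,177)),.005))[0])
w=cv2.morphologyEx(((V>165)&(S<40)).astype(np.uint8),cv2.MORPH_OPEN,np.ones((2,2)))
print("white ref",p[208,296],p[180,300],p[208,275])
w=box(w,284,322,190,226); n,l,st,ce=cv2.connectedComponentsWithStats(w); print(st[1:],ce[1:])
y=box(((H>18)&(H<35)&(S>60)).astype(np.uint8),210,250,190,230); e=pts(y); print("cap px",e.min(0),e.max(0),"pos",rect(ray(*C,e,.098)))
lam=box(((H>95)&(H<125)&(S>25)&(V>110)).astype(np.uint8),205,255,185,235);e=pts(lam);print("body",e.min(0),e.max(0),rect(ray(*C,e,.045)))
cv2.imwrite("pics/fc.png",cv2.resize(np.hstack([p[180:240,360:415,::-1],p[180:240,278:333,::-1]]),None,fx=7,fy=7,interpolation=0))
E
```

```text
oblong [0.48   0.1452] 0.17175486755371094 0.07171651458740234 1.4437182690595858
square [0.4768 0.3391] 0.11164967346191407 0.11139280700683593 -1.4490475373617002
round ((474.095947265625, -75.58383178710938), 61.1060905456543) [ 0.4727 -0.0745]
cross [0.6456 0.2367]
white ref [153 155 157] [152 154 154] [91 92 91]
[] []
cap px [221 203] [233 215] pos (array([0.4785, 0.3323]), 0.02840287208557129, 0.028307748794555665, np.float64(1.5698795335896367))
body [218 198] [241 220] (array([0.4784, 0.3309]), 0.05778606414794922, 0.055126895904541014, np.float64(1.5701856639569414))
```

View pics/fc.png

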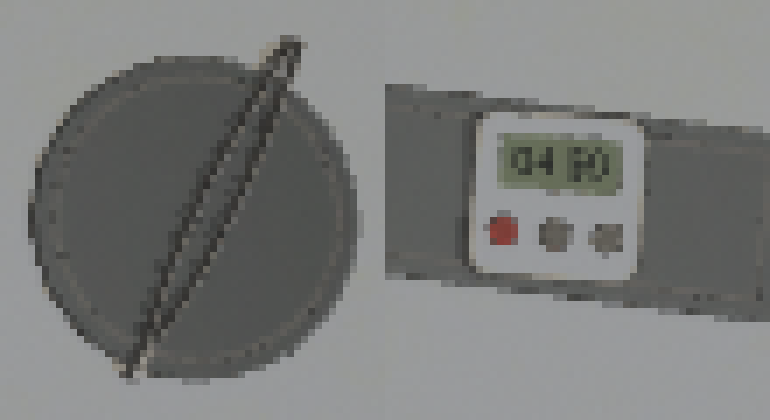

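The crop shows the forceps ends at top-image (401.4,185.7) and (378.1,233.6). The timer corners are at about (290.9,196), (315.1,197.4), (314,220.3) and (289.9,218.6).

```bash
python3 - <<'E'
from h import *
C=cam_pose("top"); K,R,t=C
f=ray(*C,[(401.4,185.7),(378.1,233.6)],.012);v=f[0]-f[1];print("forceps",f.mean(0),np.hypot(*v),np.arctan2(v[1],v[0]))
print("timer",*rect(ray(*C,np.array([(90,112),(260,122),(252,282),(83,270)])/7+[278,180],.023)))
d=np.load("top0.npz")["d"]; vv,uu=np.indices(d.shape)
P=(np.stack([(uu-K[0,2])/K[0,0],(vv-K[1,2])/K[1,1],np.ones(d.shape)],-1)*d[...,None])@R.T+t
for y0 in np.arange(-.45,.5,.1):
    print("%.2f"%y0,[round(float(np.max(P[...,2][(d>0)&(abs(P[...,1]-y0)<.05)&(abs(P[...,0]-x0)<.05)],initial=-9)),2) for x0 in np.arange(.25,1,.1)])
E
```

```text
forceps [ 0.4761 -0.0793] 0.13749322784368465 -0.46250395180307236
timer [0.4803 0.1461] 0.0622773551940918 0.05843776321411133 1.509755742503899
-0.45 [-0.32, -0.32, -0.03, -0.02, -0.53, -0.53, -0.53, -0.47]
-0.35 [-0.31, -0.31, 0.05, 0.14, -0.53, -0.54, -0.54, -0.3]
-0.25 [-0.07, -0.07, 0.07, 0.23, 0.23, 0.27, 0.3, -0.24]
-0.15 [0.01, 0.01, 0.01, 0.15, 0.15, 0.22, 0.28, 0.22]
-0.05 [0.0, 0.01, 0.02, 0.09, 0.09, 0.09, 0.1, 0.09]
0.05 [0.0, 0.01, 0.01, 0.02, 0.02, 0.18, 0.18, 0.18]
0.15 [0.01, 0.01, 0.03, 0.03, 0.01, 0.24, 0.24, 0.23]
0.25 [0.0, 0.02, 0.01, 0.01, 0.01, 0.24, 0.24, 0.23]
0.35 [0.0, 0.02, 0.1, 0.05, 0.03, 0.24, 0.23, 0.22]
0.45 [0.0, 0.02, 0.02, 0.01, 0.03, 0.24, 0.24, 0.24]
```

```bash
python3 - <<'E'
from h import *
command_gripper(.085,40)
move_l([.28,-.5,.4],feed=.3)
movep([.48,.146,.3],down(-.061))
move_l([.4803,.1461,.17],feed=.2)
p,d,C=shot("wrist","w1"); np.savez("w1.npz",p=p,d=d,K=C[0],R=C[1],t=C[2]); s=sense();print(s["time_s"],s["position"],s["joint_pos"])
E
```

```text
4.3333 [0.4812 0.1466 0.1713] [ 0.3372  0.4313 -0.8973  1.9901  0.4256  0.9149 -0.843 ]
```

View pics/w1.png

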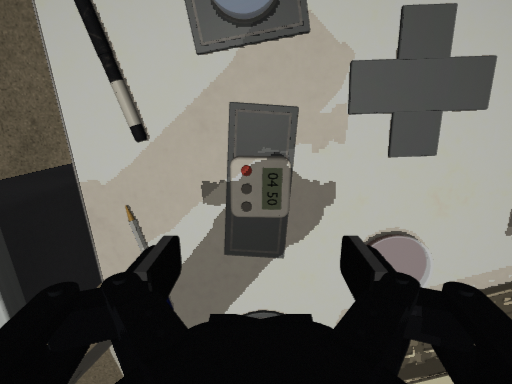

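The wrist view shows the timer at about (260,187) on the oblong mat, whose corners are (230,102), (298,106), (283,257) and (226,254). The fingers are clear at the bottom of the frame.

```bash
python3 - <<'E'
from h import *
z=np.load("w1.npz"); C=z["K"],z["R"],z["t"]; p=z["p"]
print("mat",*rect(ray(*C,[(230,102),(298,106),(283,257),(226,254)],.005)))
print("timer corners hand",*rect(ray(*C,[(232,158),(289,158),(289,217),(232,216)],.023)))
print("cross",ray(*C,[(422,83)],.005))
hsv=cv2.cvtColor(p,cv2.COLOR_RGB2HSV)
b=(hsv[...,2]>115).astype(np.uint8); b[:152]=0;b[225:]=0;b[:,:228]=0;b[:,291:]=0
b=cv2.morphologyEx(b,cv2.MORPH_OPEN,np.ones((5,5)));n,l,st,_=cv2.connectedComponentsWithStats(b);i=1+st[1:,4].argmax();print(st[i])
print("timer mask",*rect(ray(*C,np.argwhere(l==i)[:,::-1],.023)))
E
```

```text
mat [0.4803 0.1438] 0.16814413452148438 0.06803938293457032 1.452008556374948
timer corners hand [0.4823 0.1457] 0.06179294204711914 0.05963686752319336 1.4905495573544654
cross [[0.6459 0.2373]]
[231 158  24  23 323]
timer mask [0.4648 0.1661] 0.023297519683837892 0.022189470291137697 -0.06140357314757594
```

```bash
cat >> h.py <<'E'
def grab(x,y,z,yaw,N=40,opening=.085):
    p=sense()["position"]
    command_gripper(opening,N)
    if np.hypot(p[0]-x,p[1]-y)>.04: movep([x,y,max(p[2],.16)],down(yaw))
    move_l([x,y,z+.05],down(yaw),feed=.15)
    hit=move_l([x,y,z],feed=.05,until_force=8)
    print("hit",hit,sense()["position"]); command_gripper(0,N); s=sense(); print("gap",s["finger_gap"],s["gripper_force"],s["position"],s["time_s"]); return s
def put(x,y,z,yaw,up=.16,opening=.085):
    p=sense()["position"]; move_l([p[0],p[1],up],feed=.15)
    s=sense(); print("lifted gap",s["finger_gap"],s["gripper_force"])
    movep([x,y,up],down(yaw)); move_l([x,y,z+.03],feed=.15)
    hit=move_l([x,y,z-.002],feed=.03,until_force=4); print("down",hit,sense()["position"])
    command_gripper(opening); p=sense()["position"]; move_l([p[0],p[1],up],feed=.15); print("t",sense()["time_s"])
E
python3 - <<'E'
from h import *
s=grab(.4815,.146,.027,-.065)
put(.6457,.237,s["position"][2],-.0,up=.14)
p,d,C=shot("top","t1")
cv2.imwrite("pics/t1.png",cv2.resize(p[100:260,160:415,::-1],None,fx=3,fy=3,interpolation=2))
E
```

```text
hit False [0.4817 0.1461 0.0272]
gap 0.0610185808747849 43.848499059677124 [0.4818 0.1461 0.0275] 6.8167
lifted gap 0.06106548230569555 43.408663272857666
down True [0.6455 0.2369 0.0276]
t 11.3833
```

View pics/t1.png

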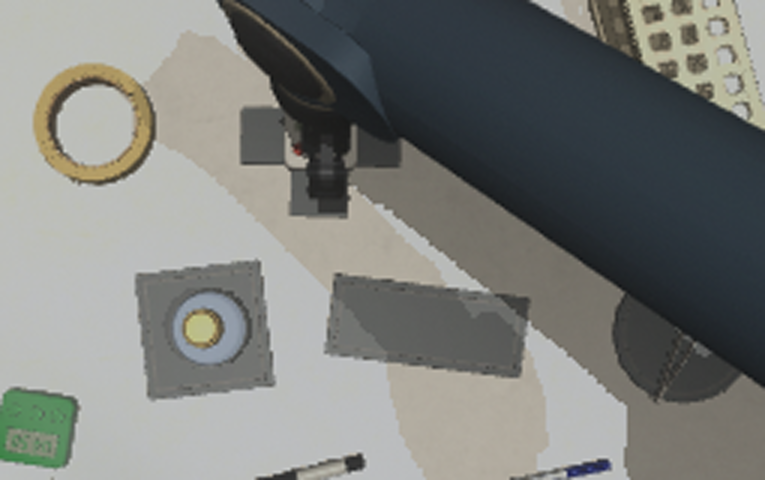

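The timer sits on the cross rest near crop (320,140), and the oblong mat is empty at (428,325). Next are the forceps. I keep the wrist camera on the robot side, away from the rack, and look first.

```bash
python3 - <<'E'
from h import *
p=sense()["position"]; move_l([.6,.15,.2],feed=.3)
for yaw in(-2.03,1.108): print(yaw,inverse_kinematics([.476,-.079,.17],down(yaw)),inverse_kinematics([.476,-.079,.032],down(yaw)))
yaw=-2.03 if inverse_kinematics([.476,-.079,.032],down(-2.03)) is not None else 1.108
command_gripper(.05,30)
movep([.476,-.079,.17],down(yaw))
p,d,C=shot("wrist","w2"); np.savez("w2.npz",p=p,d=d,K=C[0],R=C[1],t=C[2]); s=sense();print(s["time_s"],s["position"],s["joint_pos"])
E
```

```text
-2.03 [ 0.4471  0.294  -0.4371  2.0514  0.1671  0.8294 -2.1169] [ 0.3308  0.5149 -0.3149  2.1471  0.311   0.5218 -2.2472]
1.108 [ 1.0008  0.5392 -1.1962  2.0262  0.607   0.9931  0.6051] [ 0.8132  0.7193 -0.9642  2.1219  0.8837  0.7757  0.3795]
13.7167 [ 0.4767 -0.078   0.1702] [ 0.4465  0.2945 -0.4387  2.0504  0.1672  0.8294 -2.1163]
```

View pics/w2.png

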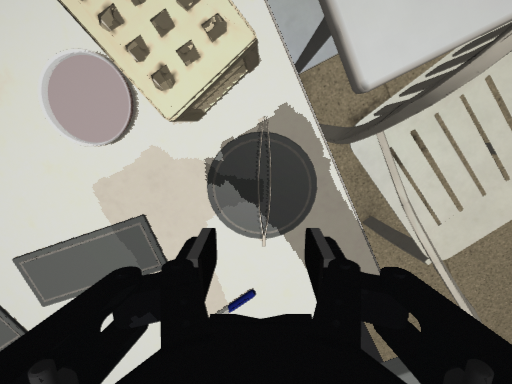

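The wrist view shows the forceps between (265,118) and (264,246). The round mat spans columns 206–317 and rows 131–238.

```bash
python3 - <<'E'
from h import *
z=np.load("w2.npz"); C=z["K"],z["R"],z["t"]
print("mat",*rect(ray(*C,[(206,184),(317,184),(262,131),(262,238)],.005)), ray(*C,[(206,184),(317,184),(262,131),(262,238)],.005).mean(0))
f=ray(*C,[(265,118),(264,246)],.012);v=f[0]-f[1];a=np.arctan2(v[1],v[0]);m=f.mean(0);print("forceps",m,np.hypot(*v),a)
a=(a+np.pi/2)%np.pi-np.pi/2
s=grab(*m,.032,a-np.pi/2,N=30,opening=.05)
move_l([*m,.06],feed=.1);s2=sense();print(s2["finger_gap"],s2["gripper_force"])
print([inverse_kinematics([.48,.1445,zz],down(-.123)) for zz in(.14,.032)])
E
```

```text
mat [ 0.4739 -0.0806] 0.08752297210693359 0.08650183868408202 0.30572253747317646 [ 0.4744 -0.0793]
forceps [ 0.4743 -0.0824] 0.13828821487102558 -0.46037611774171827
hit False [ 0.4745 -0.0824  0.0322]
gap 0.012211697599083141 31.279198291690413 [ 0.4745 -0.0824  0.0323] 16.2333
0.012344651257752519 30.818257295322837
[array([ 0.3635,  0.5046, -0.9455,  2.0179,  0.5313,  0.8845, -0.9971]), array([ 0.2399,  0.6619, -0.8002,  2.0848,  0.7469,  0.7065, -1.179 ])]
```

```bash
python3 - <<'E'
from h import *
put(.480,.1445,.0323,-.123,up=.12,opening=.05)
# lamp: look from above
move_l([.48,.2,.2],feed=.3); command_gripper(.085,40); movep([.478,.332,.21],down(.0))
p,d,C=shot("wrist","w3"); np.savez("w3.npz",p=p,d=d,K=C[0],R=C[1],t=C[2]); s=sense();print(s["time_s"],s["position"],s["joint_pos"])
E
```

```text
lifted gap 0.012387171620944893 30.821973604943196
down True [0.4798 0.1444 0.0323]
t 20.9333
22.4917 [0.4782 0.3313 0.2095] [ 0.0173  0.5422 -0.9624  1.7735  0.4977  1.0927 -1.117 ]
```

View pics/w3.png

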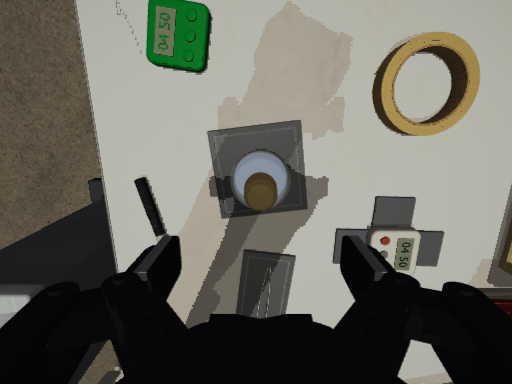

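The wrist view shows the cap at about (260,192), the square mat corners at (208,131), (300,121), (308,208) and (221,217), the forceps lying on the oblong mat, and the timer on the cross.

```bash
python3 - <<'E'
from h import *
z=np.load("w3.npz"); C=z["K"],z["R"],z["t"]
print("square",*rect(ray(*C,[(208,131),(300,121),(308,208),(221,217)],.005)))
print("cap top",ray(*C,[(260,193)],.098),"body",ray(*C,[(261,178)],.05))
print([inverse_kinematics([.474,-.077,zz],down(0.)) for zz in(.15,.091)])
s=grab(.478,.332,.091,0.,N=50)
move_l([.478,.332,.11],feed=.05);s2=sense();print(s2["finger_gap"],s2["gripper_force"],s2["wrist_force"])
E
```

```text
square [0.4769 0.3381] 0.11066624450683593 0.10717070770263672 0.11086390078106789
cap top [[0.4775 0.3362]] body [[0.4785 0.3393]]
[array([ 0.8659,  0.4679, -0.992 ,  2.0539,  0.5095,  0.8853, -0.413 ]), array([ 0.7858,  0.5521, -0.9051,  2.1002,  0.6253,  0.782 , -0.5135])]
hit False [0.4782 0.3322 0.0913]
gap 0.02967229110526426 49.45217182699707 [0.478  0.3322 0.0913] 25.0083
0.029397522823081813 49.37583480204921 [ 0.2811  1.1422 -1.344 ]
```

```bash
python3 - <<'E'
from h import *
move_l([.478,.332,.135],feed=.1)
move_l([.474,-.080,.135],feed=.15)
s=sense();print(s["finger_gap"],s["gripper_force"])
move_l([.474,-.080,.100],feed=.08)
print(move_l([.474,-.080,.089],feed=.02,until_force=4),sense()["position"])
shot("side","s1")
print(sense()["time_s"])
p=cv2.imread("pics/s1.png"); cv2.imwrite("pics/s1c.png",cv2.resize(p[170:350,150:310],None,fx=3,fy=3,interpolation=2))
E
```

```text
0.029346566643881 49.43076076830039
True [ 0.4741 -0.0801  0.0912]
29.95
```

View pics/s1c.png

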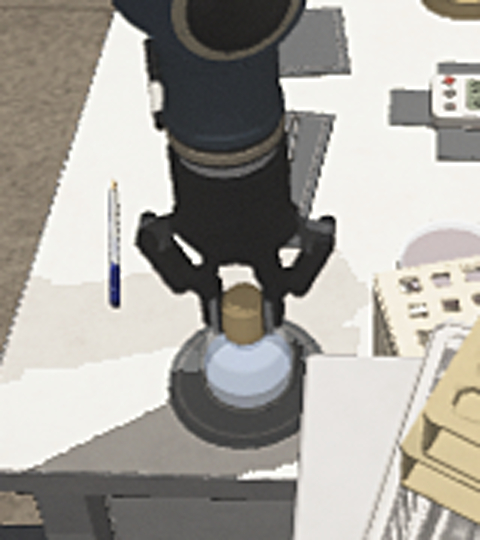

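The side crop shows the lamp upright and resting on the round mat, with body base near (248,385). I release it and fetch the timer.

```bash
python3 - <<'E'
from h import *
command_gripper(.085); move_l([.474,-.080,.2],feed=.1)
move_l([.55,.15,.2],feed=.3); movep([.6457,.237,.14],down(0.))
s=grab(.6457,.237,.027,0.)
put(.477,.3385,s["position"][2],.116,up=.14)
move_l([.36,.42,.3],feed=.3); 
p,d,C=shot("top","t2");np.savez("t2.npz",p=p)
cv2.imwrite("pics/t2c.png",cv2.resize(p[110:260,180:430,::-1],None,fx=3.2,fy=3.2,interpolation=2));print(sense()["time_s"])
E
```

```text
hit False [0.646  0.2372 0.0274]
gap 0.06065453066965302 44.99466419219971 [0.6461 0.2372 0.0276] 35.6417
lifted gap 0.061057094151408815 44.67263638973236
down True [0.4768 0.3383 0.0276]
t 40.25
41.1667
```

View pics/t2c.png

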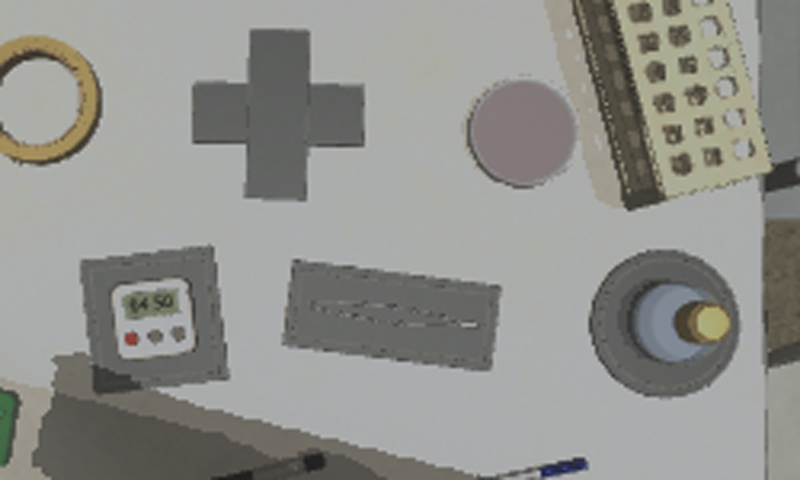

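All three look placed: timer at crop (153,318), forceps from (308,306) to (478,325), lamp cap at (711,323). A quick numeric check follows.

```bash
python3 - <<'E'
from h import *
C=cam_pose("top"); f=lambda q,z:ray(*C,np.array(q)/3.2+[180,110],z)
print("timer",*rect(f([(110,285),(188,276),(196,352),(118,360)],.023)),"sq",*rect(f([(80,262),(213,246),(228,378),(94,393)],.005)))
a=f([(308,306),(478,325)],.012);v=a[0]-a[1]
print("forceps",a.mean(0),np.hypot(*v),np.arctan(v[1]/v[0]),"ob",*rect(f([(292,261),(499,286),(490,369),(284,346)],.005)))
print("cap",f([(711,323)],.098),"body",f([(674,322)],.035),"round",f([(590,323),(739,323),(665,249),(665,397)],.005).mean(0))
E
```

```text
timer [0.4772 0.3372] 0.0631937599182129 0.06126387023925781 -1.4658277908175315 sq [0.476  0.3383] 0.11023463439941407 0.10851614379882812 -1.4585220741571714
forceps [0.4791 0.1439] 0.13781137422407924 1.4578670389584885 ob [0.4791 0.1449] 0.16945524597167969 0.06967536163330078 1.4534838144607969
cap [[ 0.4734 -0.0775]] body [[ 0.4737 -0.0732]] round [ 0.4727 -0.0764]
```

All three are within about 3 mm and 0.01 rad of target.

```bash
python3 -c "
from rig import *
print(finish_job())"
```

```text
the job is handed in; nothing more can be done
None
```

I put the lamp on the round mat, the timer on the square mat and the forceps on the oblong mat, each measured within about 3 mm of centre in the final top view, and handed the job in; no verdict came back.

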